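# Stack a repair job's parts into one steady pile

### The arm

A 6-joint arm with a two-finger parallel gripper is mounted at the origin on the work surface. World frame = base frame: x ahead of the robot, y to its left, z up, the work surface at z = 0. Lengths are in mm, angles in rad, forces in N, time in s.
With the tool pointing down it reaches from about 350 to 875 mm from the base axis. Payload 4.2 kg.
Tool frame: the origin (TCP) lies at the very end of the fingers, on their centre line; the grasp point (between the pads) lies 19 mm behind it; z points along the fingers, y is the line along which they close (so a half turn about z gives the same grasp; the last joint's range is limited). The gripper opens to 85 mm and grips with 20 to 120 N. Pads are 22 mm wide; open, the fingers measure 114 mm over their backs; the gripper's body (76 mm by 85 mm) begins 54 mm behind the grasp point. The pads swing forward as they close: fully open they stand 13 mm farther back than shut.
Start: joints at [-1.078, 0.385, 0.008, 0, -1.194, -0.259], TCP at [144.815, -607.97, 231.312] pointing down, gripper open.
Joint ranges: [-3.14, 3.14], [-1.21, 2.06], [-1.07, 1.41], [-3.16, 2.05], [-2.99, -0.16], [-3.1, 3.1]. Speed limits (rad/s): [2.79, 2.79, 3.14, 3.14, 3.14, 3.14].

### API

Orientations are given as a unit quaternion [x, y, z, w].
In Python, from bench import arm gives the robot as it stands. The module is installed in compiled form; this text tells all that it offers.
- The arm moves only by the tool drive_tool, never from a script. Its argument "targets" is a list of rows, each a list of 5 numbers: the closure, from -1 (fully open) to 1 (shut), then the shift along the tool's x, y, z in mm, then the turn about the tool's z in degrees. In form: [[grip, tx, ty, tz, roll], ...]. A call has 1 to 12 rows; each row is the pose to reach, as a shift and turn from the pose commanded when the call began, along the tool's axes at that moment; what a row does not reach only later rows make up. A row lasts 1/10 s, in which the tool goes at most 50 mm and 8.59 degrees, less where a joint would pass 70% of its speed; a pose out of reach is approached as far as the arm can. A call with a gripper value outside its range is refused whole. The fingers move at their own pace and stop on an object; the grip force is fixed at half the most. Time passes only in rows, so rows that repeat a pose let the fingers close. It gives the time, the measured TCP pose, the force, the opening and the grip force at its end, in the units of the state.
- arm.read_state(): the state, without advancing time (a new reading comes with each control period).
- arm.get_image(name): name is "scene" or "top"; returns the picture (400x640x3 uint8, blue, green, red); there is no depth.
- arm.camera_params(name): a dict with "fov_y" (degrees; the focal length in pixels is half the picture's height over the tangent of half this angle, whatever the lens; pixels are square), "cx", "cy" (the principal point, pixels), "rvec" (rotation vector, rad) and "tvec" (3), from world to camera coordinates, as OpenCV has them. Camera axes: x right, y down, z forward; pixel columns grow to the right and rows downward; lengths in mm; the calibration is good to about 2 mm. A picture is of the moment at which its call begins. camera_params takes no time and is no camera call.
- arm.job_done(): hands the job in; it is judged then, once.
The state is a dict: "clock": time; "joints": joint angles; "joint_vel": joint speeds; "joint_efforts": joint torques, N m; "position": TCP position; "ee_rot": TCP orientation; "contact_force": force on the tool from outside, world axes, zero at the start; "wrist_torque": the same for the moment, N m; "gripper_width": finger opening in mm; "grasp_force": force on a finger pad.
Only numpy, scipy, OpenCV 4.12 (cv2) and the standard library are available. Lean on these libraries where they do the work, as an engineer would, in place of code of your own. Each camera call takes 0.05 s, during which the arm holds its last target. There are 200 camera calls.

### The job

Gather this repair job into one steady pile in the middle of the green mat: stack the vise base, the slot cover and the cleaner cup with the widest at the bottom and the narrowest on top, each centred on the one below, all upright, the cover chrome face up and square with the base. The cover stands on edge in the wooden rack: lay it down somewhere clear of the vise base and take it again by its edges so that it goes onto the base lying flat, never stood or tipped over on it. Set the ceramic cup down rather than dropping it, and leave the spool, controller shell and screwdriver where they are.

Things in the scene. Friction and masses are not known exactly. Their poses are not given: they have to be found in the camera images.
- mat: flat square green mat fixed to the counter, 140 x 140 x 3 mm; origin at the centre of its underside, x and y along its sides, z up
- base: black plastic mini vise base, loose, about 0.4 kg: a foot plate 120 (x) x 96 (y) x 10 mm with a flat-topped block 96 (x) x 64 (y) x 24 mm centred on it, 34 mm tall in all; the top face is grey; origin at the centre of its underside, z up
- cover: slot cover, loose, 0.14 kg: solid slab 84 (its x) x 12 (y) x 58 mm (z), chrome with a dark line on its +y face, black on the other. Starts on its long edge in the rack, z up; origin at the middle of that long narrow face. Stood free on that face on the counter it stays up; a push on the chrome face near the top tips it over to lie chrome face up
- cover_mid (a point): the middle of the slot cover, 29 mm along its z from its origin
- rack: wooden rack fixed to the counter, foot 110 (x) x 60 (y) x 8 mm, with two walls along x, each 9 mm thick, that rise to 30 mm above the counter and leave a slot 15 mm wide between them; the cover stands in the slot on the foot, 8 mm above the counter, so it sticks up 36 mm above the walls; origin at the centre of the underside, z up
- cup: orange ceramic soldering tip cleaner cup, open at the top and empty, loose, about 0.13 kg; 48 mm across, straight-sided, 55 mm tall, wall 4 mm; origin at the centre of its underside, z up
- spool: grey spool standing upright on the counter, 48 mm across, 38 mm tall, a bystander; origin at the centre of its underside
- shell: purple controller shell with two round grips, 152 (y) x 70 (x) x 30 mm, a bystander; origin on the counter under its middle
- driver: small screwdriver, 160 mm long, lying on the counter, a bystander; origin under its middle

How it is judged (in metres and radians):
On the way, in this order (a step that is already met when the one before it is completed fails the run):
1. the vise base stands in the middle of the mat, let go (horizontal distance between base and mat below 0.025 m and angle between base's own z axis and vertical below 0.05 rad and height (world z) of base below 0.008 m and contact force between the fingers and base below 0.3 N and linear speed of base below 0.03 m/s), for 0.2 s.
2. the slot cover lies chrome face up on the vise base, centred and square, let go (all of step 1 and horizontal distance between cover_mid and base below 0.012 m and angle between cover's own y axis and vertical below 0.06 rad and z of cover_mid in the frame of base between 0.036 and 0.045 m and angle between the x axis of cover and the x axis of base, either way round below 0.2 rad and contact force between the fingers and cover below 0.3 N and linear speed of cover below 0.03 m/s), for 0.2 s.
3. the cup stands upright on the middle of the cover, let go (all of step 2 and horizontal distance between cup and cover_mid below 0.012 m and angle between cup's own z axis and vertical below 0.06 rad and z of cup in the frame of base between 0.042 and 0.051 m and contact force between the fingers and cup below 0.3 N and linear speed of cup below 0.03 m/s), for 0.2 s.
At the end, for the whole second after the job is handed in: Base upright on the mat, within 25 mm of its centre; cover flat on it, chrome up, its middle within 12 mm of the base centre, long sides within 0.2 rad; cup upright on the cover within 12 mm of its middle; all let go and at rest (all of step 3); the robot touches nothing.
It fails at once if the cover touches the vise base while it is not lying flat (tilted more than 0.35 rad) (contact force between cover and base above 0.5 N and angle between cover's own y axis and vertical above 0.35 rad).
It fails at once if the cup is dropped (moves faster than 0.4 m/s with no finger on it) (linear speed of cup above 0.4 m/s and contact force between the fingers and cup below 0.1 N).
It fails at once if the spool, shell or screwdriver is moved more than 30 mm (distance of any of spool, shell, driver from where it was at the start of the episode above 0.03 m).
It also fails if it takes over 69 s, if anything falls off the work surface, if the arm or the gripper's body presses on something with over 40 N, if the wrist force passes 120 N, or if a joint passes its speed limit or range.

## Working session

There is one attempt and no reset: what is moved stays moved. The work goes in short steps, Python scripts to look and compute and a tool call to move; the robot and the scene stay as the last step left them, time stands still between calls to the robot, and variables do not carry over. Pictures are saved under pics/ and viewed, at most 12 in all, crops included, and the job is handed in when it is done.

Besides the shell and the picture viewer there is one more tool, called after "Call:" as name(argument=value, ...) on one line, values as JSON. drive_tool: Moves the arm, as the interface text tells. Its arguments: {"type":"object","properties":{"targets":{"type":"array","items":{"type":"array","items":{"type":"number"}}}},"required":["targets"]}

```bash
mkdir -p pics; python3 - <<'E'
from bench import arm
import cv2
for n in("scene","top"):
    cv2.imwrite(f"pics/{n}0.png",arm.get_image(n)); print(arm.camera_params(n))
print(arm.read_state())
E
```

```text
{'fov_y': 48.148317501814084, 'cx': 316.88425592243095, 'cy': 204.07735660540519, 'rvec': array([ 2.1367012 ,  0.910087  , -0.38444459]), 'tvec': array([-430.50605252, -254.0127318 , 1363.86292529])}
{'fov_y': 44.56807692810129, 'cx': 323.72477659159665, 'cy': 205.67674804453105, 'rvec': array([ 2.17733828, -2.109503  ,  0.21929031]), 'tvec': array([ -40.32249677,  613.27000106, 1000.37625569])}
{'clock': 0.1, 'joints': array([-1.07838594e+00,  3.85491168e-01,  6.71548795e-03, -4.38731784e-04,
       -1.19400335e+00, -2.58579040e-01]), 'joint_vel': array([-0.00037824, -0.00167983,  0.00303824,  0.00164937,  0.00137438,
       -0.00132323]), 'joint_efforts': array([-8.86082307e-05, -3.93319452e+01,  1.88930994e+01,  4.19794366e+00,
       -2.59391178e-03,  8.14231754e-06]), 'position': array([ 144.69013647, -607.46295465,  230.30508093]), 'ee_rot': array([-1.16569074e-01,  9.93182071e-01,  9.97054663e-04, -1.73869684e-04]), 'contact_force': array([ 0.0030117 , -0.68237507,  0.22789134]), 'wrist_torque': array([ 0.04626537,  0.01510726, -0.0269596 ]), 'grasp_force': 0.0, 'gripper_width': 85.4861414057356}
```

View pics/top0.png

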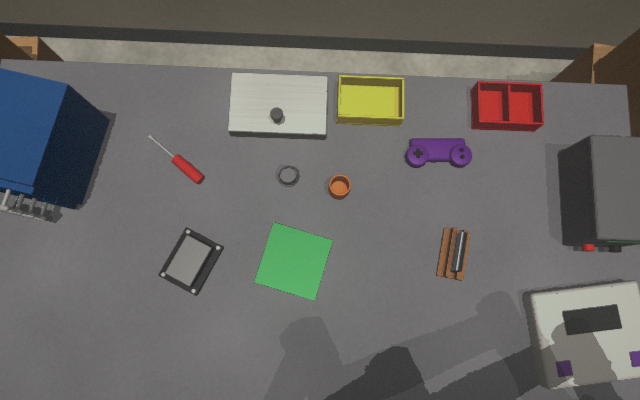

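View pics/scene0.png

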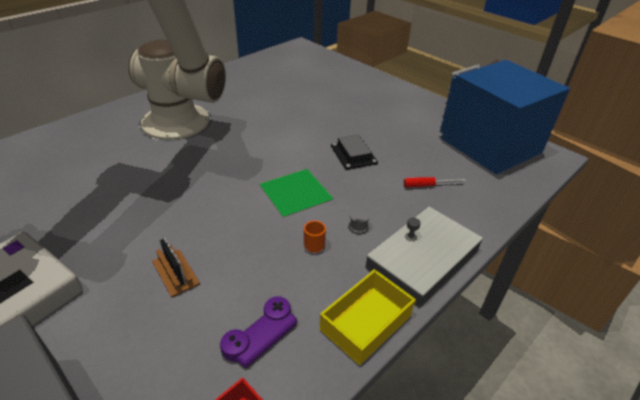

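```bash
cat > h.py <<'E'
import numpy as np, cv2
from bench import arm
def cam(n):
    p=arm.camera_params(n); f=200/np.tan(np.radians(p['fov_y']/2))
    return np.array([[f,0,p['cx']],[0,f,p['cy']],[0,0,1]]),cv2.Rodrigues(p['rvec'])[0],p['tvec']
def unproj(n,uv,z):
    K,R,t=cam(n); uv=np.atleast_2d(uv).astype(float)
    d=(R.T@np.linalg.inv(K)@np.c_[uv,np.ones(len(uv))].T).T; c=-R.T@t
    return c+d*((z-c[2])/d[:,2])[:,None]
def proj(n,P):
    K,R,t=cam(n); q=(K@(R@np.atleast_2d(P).astype(float).T+t[:,None])).T
    return q[:,:2]/q[:,2:]
def tool():
    s=arm.read_state(); from scipy.spatial.transform import Rotation as Ro
    return s,Ro.from_quat(s['ee_rot']).as_matrix()
def blob(m,box):
    x0,y0,x1,y1=box; k=np.zeros_like(m); k[y0:y1,x0:x1]=m[y0:y1,x0:x1]
    c=max(cv2.findContours(k,cv2.RETR_EXTERNAL,cv2.CHAIN_APPROX_NONE)[0],key=cv2.contourArea)
    return c
E
python3 - <<'E'
from h import *
im=cv2.imread('pics/top0.png'); hsv=cv2.cvtColor(im,cv2.COLOR_BGR2HSV)
g=cv2.inRange(hsv,(45,120,60),(75,255,255))
def rect(c,z,n='top'):
    b=cv2.boxPoints(cv2.minAreaRect(c)); P=unproj(n,b,z)
    e=P[1]-P[0];f=P[2]-P[1]
    print('ctr',P.mean(0).round(1),'sides',np.linalg.norm(e).round(1),np.linalg.norm(f).round(1),'ang',np.degrees(np.arctan2([e[1],f[1]],[e[0],f[0]])).round(1),b.round(0).tolist())
print('mat');rect(blob(g,(230,200,360,320)),3)
print('basetop');rect(blob(cv2.inRange(hsv,(0,0,95),(180,60,200)),(168,237,215,288)),34)
print('base outline');rect(blob(cv2.inRange(hsv,(0,0,0),(180,255,60)),(150,220,230,300)),10)
o=cv2.inRange(hsv,(5,150,80),(18,255,255))
print('cup');rect(blob(o,(320,165,360,210)),55)
br=cv2.inRange(hsv,(5,90,50),(20,255,255))
k=np.zeros_like(br);k[215:295,425:480]=br[215:295,425:480]
print('rack');rect(cv2.findNonZero(k),20)
print('spool');rect(blob(cv2.inRange(hsv,(0,0,0),(180,255,75)),(272,160,305,190)),38)
s=cv2.imread('pics/scene0.png');hs=cv2.cvtColor(s,cv2.COLOR_BGR2HSV)
print('mat scene');c=blob(cv2.inRange(hs,(45,120,60),(75,255,255)),(240,150,350,230))
m=cv2.moments(c);print(unproj('scene',(m['m10']/m['m00'],m['m01']/m['m00']),3))
c=blob(cv2.inRange(hs,(3,150,80),(18,255,255)),(290,210,340,260));print('cup scene',cv2.boundingRect(c), proj('scene',unproj('top',(340,187),55)))
cr=lambda x,y:cv2.resize(im[y-45:y+45,x-45:x+45],(390,390),interpolation=cv2.INTER_CUBIC)
cv2.imwrite('pics/c1.png',np.hstack([cr(191,262),cr(454,254)]))
E
```

```text
mat
ctr [496.9  41.2   3. ] sides 137.3 139.7 ang [ -14.4 -105.4] [[255.0, 282.0], [273.0, 222.0], [332.0, 241.0], [314.0, 300.0]]
basetop
ctr [490.2 266.2  34. ] sides 93.1 61.2 ang [ -25.4 -117.4] [[165.0, 272.0], [186.0, 234.0], [211.0, 247.0], [189.0, 286.0]]
base outline
ctr [491.7 242.6  10. ] sides 131.0 58.5 ang [  2.3 -90.2] [[187.0, 290.0], [189.0, 230.0], [216.0, 231.0], [214.0, 291.0]]
cup
ctr [661.7 -54.1  55. ] sides 44.5 44.9 ang [ -16.5 -106.8] [[327.0, 191.0], [333.0, 172.0], [353.0, 179.0], [346.0, 197.0]]
rack
ctr [ 524.1 -311.8   20. ] sides 112.5 59.5 ang [-10.2 -97.6] [[436.0, 276.0], [444.0, 226.0], [471.0, 230.0], [462.0, 280.0]]
spool
ctr [669.3  55.2  38. ] sides 40.7 20.0 ang [ -74.3 -164.9] [[280.0, 179.0], [298.0, 175.0], [300.0, 183.0], [282.0, 188.0]]
mat scene
[[501.89971216  36.28714223   3.        ]]
cup scene (304, 221, 22, 31) [[312.47120593 225.92865598]]
```

View pics/c1.png

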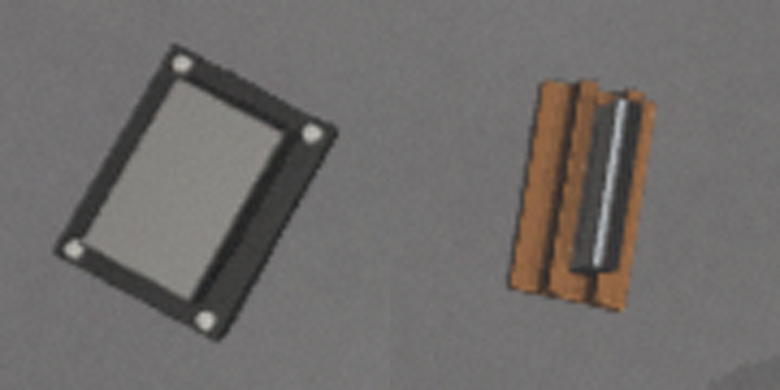

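```bash
python3 - <<'E'
from h import *
for n in('top','scene'):
    K,R,t=cam(n);print(n,(-R.T@t).round(0))
a=146+np.array([[172,45],[337,130],[222,340],[55,252]])/4.3333; a[:,1]+=71
b=146+np.array([[178,80],[290,130],[190,300],[85,240]])/4.3333; b[:,1]+=71
for q,z in((a,10),(b,34)):
    P=unproj('top',q,z);e=np.roll(P,-1,0)-P
    print(P.mean(0).round(1),np.linalg.norm(e,axis=1).round(1),np.degrees(np.arctan2(e[:,1],e[:,0])).round(1))
o=np.array([409-390/4.33333,209])
for nm,q,z in(('rackfoot/walls',[[540,80],[655,100],[625,312],[508,288]],30),('topcover',[[605,97],[640,102],[613,270],[575,270]],66)):
    P=unproj('top',o+np.array(q)/4.3333,z);e=np.roll(P,-1,0)-P
    print(nm,P.mean(0).round(1),np.linalg.norm(e,axis=1).round(1),np.degrees(np.arctan2(e[:,1],e[:,0])).round(1))
im=cv2.imread('pics/top0.png');s=cv2.imread('pics/scene0.png')
f=lambda i,x,y,r:cv2.resize(i[y-r:y+r,x-r:x+r],(390,390),interpolation=cv2.INTER_CUBIC)
cv2.imwrite('pics/c2.png',np.hstack([f(s,177,265,32),f(im,454,252,30)]))
E
```

```text
top [ 431.    7. 1092.]
scene [1142. -537.  719.]
[489.1 264.   10. ] [ 95.7 117.9  95.5 117.5] [-115.2  154.7   64.6  -25.2]
[489.5 263.7  34. ] [61.6 95.  60.  89.3] [-112.1  153.1   62.7  -26. ]
rackfoot/walls [ 521.3 -308.7   30. ] [ 59.6 109.   59.8 107.2] [-98.  170.6  80.2  -9.5]
topcover [ 523.5 -311.    66. ] [17.5 84.  18.6 86.6] [-96.3 169.7  91.7 -10.9]
```

View pics/c2.png

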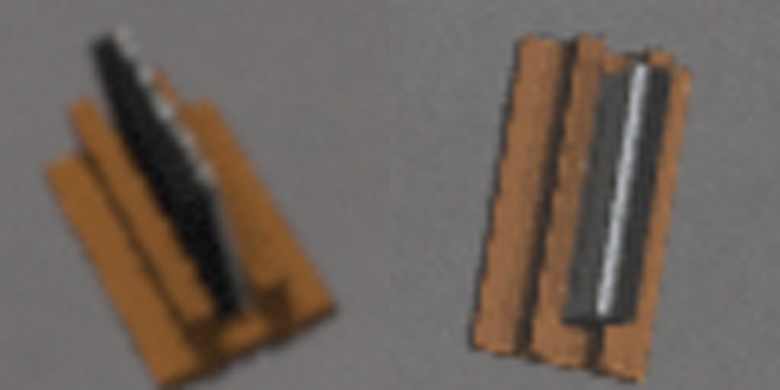

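The crops show the base foot plate (top0 px ~ (191,262)), and the cover's chrome facing +y with the rack's long axis at about -10°. I'll start with the base.

```bash
cat >> h.py <<'E'
def go(x,y,z,th=None,frm=None):
    "shift in tool axes to reach world xyz with tool y at th deg"
    s,R=tool(); p=s['position'] if frm is None else np.array(frm)
    d=R.T@(np.array([x,y,z])-p); t0=np.degrees(np.arctan2(R[1,1],R[0,1]))
    r=0 if th is None else (t0-th+90)%180-90
    print('clk',round(s['clock'],2),'pos',s['position'].round(1),'th',round(t0,1),'w',round(s['gripper_width'],1),'F',s['contact_force'].round(1),'-> shift',d.round(1),'roll',round(r,1),'tilt',R[2,2].round(4))
E
python3 - <<'E'
from h import *
go(500,-150,200,64.7); go(489,264,150,64.7)
E
```

```text
clk 0.1 pos [ 144.7 -607.5  230.3] th 103.4 w 85.5 F [ 0.  -0.7  0.2] -> shift [-451.6  362.7   31. ] roll 38.7 tilt -1.0
clk 0.1 pos [ 144.7 -607.5  230.3] th 103.4 w 85.5 F [ 0.  -0.7  0.2] -> shift [-536.7  767.9   81.8] roll 38.7 tilt -1.0
```

Call:
drive_tool(targets=[[-1, -452, 363, 31, 38.7], [-1, -452, 363, 31, 38.7], [-1, -452, 363, 31, 38.7], [-1, -452, 363, 31, 38.7], [-1, -452, 363, 31, 38.7], [-1, -452, 363, 31, 38.7], [-1, -452, 363, 31, 38.7], [-1, -452, 363, 31, 38.7], [-1, -452, 363, 31, 38.7], [-1, -537, 768, 82, 38.7], [-1, -537, 768, 82, 38.7], [-1, -537, 768, 82, 38.7]])

```text
clock: 1.3
position: [433.0, -115.5, 191.2]
ee_rot: [0.219, 0.976, -0.0, -0.0]
contact_force: [0.9, 0.6, -0.7]
gripper_width: 85.5
grasp_force: 0.0
```

```bash
python3 - <<'E'
from h import *
go(489,264,90,64.7);go(489,264,12,64.7)
E
```

```text
clk 1.3 pos [ 433.  -115.5  191.2] th 64.7 w 85.5 F [ 0.9  0.6 -0.7] -> shift [111.6 367.  101.3] roll -0.0 tilt -1.0
clk 1.3 pos [ 433.  -115.5  191.2] th 64.7 w 85.5 F [ 0.9  0.6 -0.7] -> shift [111.6 367.  179.3] roll -0.0 tilt -1.0
```

Call:
drive_tool(targets=[[-1, 111, 367, 80, 0], [-1, 111, 367, 80, 0], [-1, 111, 367, 80, 0], [-1, 111, 367, 80, 0], [-1, 111, 367, 80, 0], [-1, 111, 367, 80, 0], [-1, 111, 367, 80, 0], [-1, 111, 367, 80, 0], [-1, 111, 367, 80, 0], [-1, 111, 367, 80, 0], [-1, 111, 367, 80, 0], [-1, 111, 367, 80, 0]])

```text
clock: 2.5
position: [489.6, 260.6, 112.1]
ee_rot: [0.22, 0.976, 0.0, -0.0]
contact_force: [0.3, -0.1, 0.4]
gripper_width: 85.4
grasp_force: 0.0
```

```bash
python3 - <<'E'
from h import *
go(489,264,60,64.7);go(489,264,15,64.7)
t=arm.get_image('top');s=arm.get_image('scene')
p=arm.read_state()['position'];print(proj('top',[p]),proj('scene',[p]))
u,v=proj('scene',[[489,264,40]])[0].astype(int)
f=lambda i,x,y,r:cv2.resize(i[y-r:y+r,x-r:x+r],(390,390),interpolation=cv2.INTER_CUBIC)
print(u,v)
cv2.imwrite('pics/g1.png',np.hstack([f(s,u,v-20,45),f(t,191,262,45)]))
E
```

```text
clk 2.5 pos [489.6 260.6 112.1] th 64.6 w 85.4 F [ 0.3 -0.1  0.4] -> shift [ 2.   2.8 52.1] roll -0.1 tilt -1.0
clk 2.5 pos [489.6 260.6 112.1] th 64.6 w 85.4 F [ 0.3 -0.1  0.4] -> shift [ 2.   2.8 97.1] roll -0.1 tilt -1.0
[[180.98606473 257.52010604]] [[355.40967295 120.26304766]]
353 142
```

View pics/g1.png

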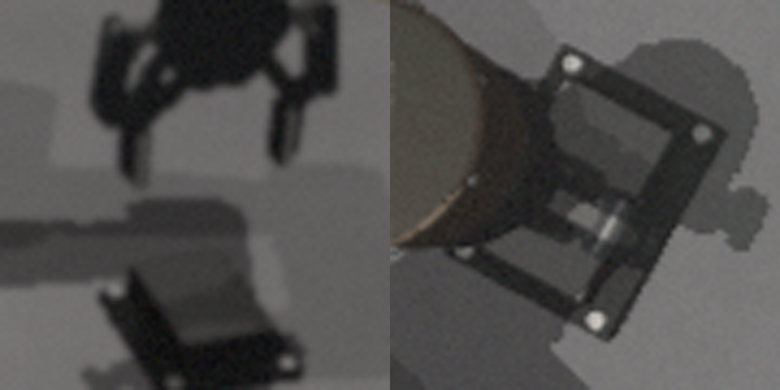

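Call:
drive_tool(targets=[[-1, 2, 2.8, 40, 0], [-1, 2, 2.8, 60, 0], [-1, 2, 2.8, 75, 0], [-1, 2, 2.8, 85, 0], [-1, 2, 2.8, 95, 0], [-1, 2, 2.8, 98, 0], [-1, 2, 2.8, 98, 0], [-1, 2, 2.8, 98, 0]])

```text
clock: 3.4
position: [489.6, 265.5, 14.3]
ee_rot: [0.219, 0.976, 0.001, 0.0]
contact_force: [0.6, 0.6, -0.8]
gripper_width: 85.5
grasp_force: 0.0
```

Call:
drive_tool(targets=[[-1, 0, 0, 5, 0], [-0.2, 0, 0, 5, 0], [1, 0, 0, 5, 0], [1, 0, 0, 5, 0], [1, 0, 0, 5, 0], [1, 0, 0, 5, 0], [1, 0, 0, 5, 0], [1, 0, 0, 5, 0]])

```text
clock: 4.2
position: [489.8, 265.9, 9.4]
ee_rot: [0.219, 0.976, 0.001, 0.001]
contact_force: [-1.2, 1.3, 4.7]
gripper_width: 62.5
grasp_force: 68.7
```

Call:
drive_tool(targets=[[1, 0, 0, -20, 0], [1, 0, 0, -50, 0], [1, 0, 0, -60, 0], [1, 0, 0, -60, 0], [1, 0, 0, -60, 0]])

```text
clock: 4.7
position: [487.9, 264.2, 67.1]
ee_rot: [0.22, 0.976, -0.001, -0.001]
contact_force: [-1.3, -0.4, -5.3]
gripper_width: 62.8
grasp_force: 68.3
```

```bash
python3 - <<'E'
from h import *
go(499,39,69,75.6);go(499,39,14,75.6)
E
```

```text
clk 4.7 pos [487.9 264.2  67.1] th 64.6 w 62.8 F [-1.3 -0.4 -5.3] -> shift [-106.5 -198.7   -1.5] roll -11.0 tilt -1.0
clk 4.7 pos [487.9 264.2  67.1] th 64.6 w 62.8 F [-1.3 -0.4 -5.3] -> shift [-106.6 -198.6   53.5] roll -11.0 tilt -1.0
```

Call:
drive_tool(targets=[[1, -30, -50, 0, -3], [1, -60, -95, 0, -6], [1, -85, -140, 0, -9], [1, -100, -180, 0, -11], [1, -106.5, -198.6, 0, -11], [1, -106.5, -198.6, 20, -11], [1, -106.5, -198.6, 40, -11], [1, -106.5, -198.6, 47, -11], [1, -106.5, -198.6, 50, -11], [1, -106.5, -198.6, 52, -11], [1, -106.5, -198.6, 52, -11]])

```text
clock: 5.8
position: [500.8, 40.4, 16.8]
ee_rot: [0.124, 0.992, 0.0, 0.0]
contact_force: [-1.3, 1.0, -4.0]
gripper_width: 62.8
grasp_force: 68.4
```

```bash
python3 - <<'E'
from h import *
go(499,39,12.4,75.6)
E
```

```text
clk 5.8 pos [500.8  40.4  16.8] th 75.7 w 62.8 F [-1.3  1.  -4. ] -> shift [ 1.4 -1.8  4.4] roll 0.1 tilt -1.0
```

Call:
drive_tool(targets=[[1, 0, -1, 2, 0], [1, 0, -1, 4, 0], [1, 0, -1, 4.5, 0], [1, 0, -1, 4.5, 0]])

```text
clock: 6.2
position: [500.3, 39.2, 12.5]
ee_rot: [0.124, 0.992, 0.0, 0.0]
contact_force: [-1.4, 0.8, -2.5]
gripper_width: 62.6
grasp_force: 68.7
```

Call:
drive_tool(targets=[[0, 0, 0, 0, 0], [-1, 0, 0, 0, 0], [-1, 0, 0, 0, 0], [-1, 0, 0, 0, 0], [-1, 0, 0, -30, 0], [-1, 0, 0, -80, 0], [-1, 0, 0, -130, 0], [-1, 0, 0, -150, 0], [-1, 0, 0, -150, 0]])

```text
clock: 7.1
position: [502.7, 39.8, 166.5]
ee_rot: [0.124, 0.992, 0.002, 0.004]
contact_force: [0.1, 0.4, -0.1]
gripper_width: 85.6
grasp_force: 0.0
```

```bash
python3 - <<'E'
from h import *
go(523,-315,150,80.2);go(523,-315,100,80.2)
E
```

```text
clk 7.1 pos [502.7  39.8 166.5] th 75.7 w 85.6 F [ 0.1  0.4 -0.1] -> shift [-107.  -338.9   15.6] roll -4.5 tilt -1.0
clk 7.1 pos [502.7  39.8 166.5] th 75.7 w 85.6 F [ 0.1  0.4 -0.1] -> shift [-106.6 -339.2   65.6] roll -4.5 tilt -1.0
```

Call:
drive_tool(targets=[[-1, -107, -339, 40, -4.5], [-1, -107, -339, 40, -4.5], [-1, -107, -339, 40, -4.5], [-1, -107, -339, 40, -4.5], [-1, -107, -339, 40, -4.5], [-1, -107, -339, 40, -4.5], [-1, -107, -339, 40, -4.5], [-1, -107, -339, 40, -4.5], [-1, -107, -339, 40, -4.5], [-1, -107, -339, 40, -4.5]])

```text
clock: 8.1
position: [519.6, -315.1, 121.3]
ee_rot: [0.085, 0.996, 0.0, -0.001]
contact_force: [-0.4, 0.8, 0.5]
gripper_width: 85.5
grasp_force: 0.0
```

```bash
python3 - <<'E'
from h import *
go(523,-315,60,80.2);go(523,-315,41,80.2)
t=arm.get_image('top');s=arm.get_image('scene')
f=lambda i,x,y,r:cv2.resize(i[y-r:y+r,x-r:x+r],(390,390),interpolation=cv2.INTER_CUBIC)
cv2.imwrite('pics/g2.png',np.hstack([f(t,294,260,45),f(s,175,240,65)]))
# base marker spots (light) -> plate centre
hsv=cv2.cvtColor(t,cv2.COLOR_BGR2HSV)
g=cv2.inRange(hsv,(45,120,40),(75,255,255))
m=cv2.inRange(hsv,(0,0,80),(180,70,190))
c=blob(m,(262,225,326,297)); P=unproj('top',cv2.boxPoints(cv2.minAreaRect(c)),37); e=np.diff(P,axis=0)
print(P.mean(0).round(1),np.linalg.norm(e,axis=1).round(1),np.degrees(np.arctan2(e[:,1],e[:,0])).round(1))
E
```

```text
clk 8.1 pos [ 519.6 -315.1  121.3] th 80.2 w 85.5 F [-0.4  0.8  0.5] -> shift [-3.4  0.6 61.3] roll -0.0 tilt -1.0
clk 8.1 pos [ 519.6 -315.1  121.3] th 80.2 w 85.5 F [-0.4  0.8  0.5] -> shift [-3.5  0.6 80.3] roll -0.0 tilt -1.0
[500.1  39.1  37. ] [94.  62.6 93.8] [ -14.9 -105.6  164.5]
```

View pics/g2.png

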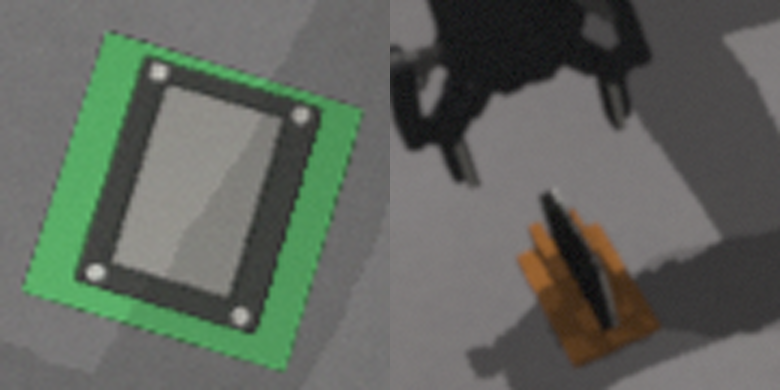

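```bash
python3 - <<'E'
from h import *
P=unproj('top',[[319+617/4.3333,251.7]],66)[0];print(P)
go(P[0],P[1],36,80.2)
E
```

```text
[ 523.17329675 -315.3010066    66.        ]
clk 8.2 pos [ 520.2 -314.4  122.2] th 80.3 w 85.4 F [-0.6 -0.1  0.7] -> shift [-3.1 -0.4 86.1] roll 0.1 tilt -1.0
```

Call:
drive_tool(targets=[[-1, -3, 0, 40, 0], [-1, -3, 0, 65, 0], [-1, -3, 0, 80, 0], [-1, -3, 0, 86, 0], [0, -3, 0, 86, 0], [1, -3, 0, 86, 0], [1, -3, 0, 86, 0], [1, -3, 0, 86, 0], [1, -3, 0, 86, 0], [1, -3, 0, 86, 0], [1, -3, 0, 86, 0], [1, -3, 0, 86, 0]])

```text
clock: 9.4
position: [523.5, -316.5, 36.9]
ee_rot: [0.085, 0.996, -0.0, 0.0]
contact_force: [-1.2, -0.2, 4.2]
gripper_width: 11.1
grasp_force: 59.0
```

Call:
drive_tool(targets=[[1, 0, 0, 0, 0], [1, 0, 0, -15, 0], [1, 0, 0, -40, 0], [1, 0, 0, -60, 0], [1, 0, 0, -60, 0], [1, 0, 0, -60, 0]])

```text
clock: 10.0
position: [522.4, -315.9, 95.1]
ee_rot: [0.086, 0.996, 0.001, -0.001]
contact_force: [0.1, 0.5, -2.8]
gripper_width: 11.3
grasp_force: 58.4
```

```bash
python3 - <<'E'
from h import *
go(500,-130,96,75.7);go(500,-130,28,75.7)
E
```

```text
clk 10.0 pos [ 522.4 -315.9   95.1] th 80.2 w 11.3 F [ 0.1  0.5 -2.8] -> shift [ 53.9 179.3  -0.7] roll 4.5 tilt -1.0
clk 10.0 pos [ 522.4 -315.9   95.1] th 80.2 w 11.3 F [ 0.1  0.5 -2.8] -> shift [ 53.8 179.3  67.3] roll 4.5 tilt -1.0
```

Call:
drive_tool(targets=[[1, 20, 45, 0, 2], [1, 35, 90, 0, 4.5], [1, 45, 135, 0, 4.5], [1, 54, 179, 0, 4.5], [1, 54, 179, 25, 4.5], [1, 54, 179, 50, 4.5], [1, 54, 179, 60, 4.5], [1, 54, 179, 63, 4.5], [1, 54, 179, 64, 4.5], [1, 54, 179, 64, 4.5]])

```text
clock: 11.0
position: [500.9, -131.1, 32.6]
ee_rot: [0.125, 0.992, 0.0, 0.001]
contact_force: [0.4, -0.0, -1.1]
gripper_width: 11.1
grasp_force: 59.0
```

```bash
python3 - <<'E'
from h import *
go(500,-130,29,75.7)
E
```

```text
clk 11.0 pos [ 500.9 -131.1   32.6] th 75.7 w 11.1 F [ 0.4 -0.  -1.1] -> shift [1.2 0.9 3.6] roll -0.0 tilt -1.0
```

Call:
drive_tool(targets=[[1, 0, 0, 2, 0], [1, 0, 0, 3.5, 0], [1, 0, 0, 4, 0], [1, 0, 0, 4, 0]])

```text
clock: 11.4
position: [500.7, -130.8, 28.9]
ee_rot: [0.124, 0.992, -0.0, 0.0]
contact_force: [-0.9, -0.4, 3.7]
gripper_width: 11.1
grasp_force: 59.7
```

Call:
drive_tool(targets=[[0.5, 0, 0, 0, 0], [-0.5, 0, 0, 0, 0], [-1, 0, 0, 0, 0], [-1, 0, 0, -20, 0], [-1, 0, 0, -50, 0], [-1, 0, 0, -70, 0], [1, 0, 25, -70, 0], [1, 0, 50, -70, 0], [1, 0, 55, -70, 0], [1, 0, 55, -70, 0], [1, 0, 55, -70, 0], [1, 0, 55, -70, 0]])

```text
clock: 12.6
position: [513.6, -78.1, 98.0]
ee_rot: [0.125, 0.992, -0.0, -0.0]
contact_force: [-0.2, 0.3, 0.7]
gripper_width: -0.0
grasp_force: 0.0
```

```bash
python3 - <<'E'
from h import *
go(500,-130,42,75.7)
t=arm.get_image('top');s=arm.get_image('scene')
u,v=proj('scene',[[500,-130,40]])[0].astype(int);a,b=proj('top',[[500,-130,30]])[0].astype(int)
f=lambda i,x,y,r:cv2.resize(i[y-r:y+r,x-r:x+r],(390,390),interpolation=cv2.INTER_CUBIC)
cv2.imwrite('pics/g3.png',np.hstack([f(t,a,b,45),f(s,u,v,55)]));print(u,v,a,b)
E
```

```text
clk 12.6 pos [513.6 -78.1  98. ] th 75.6 w -0.0 F [-0.2  0.3  0.7] -> shift [  0.3 -53.6  56. ] roll -0.1 tilt -1.0
239 211 371 261
```

View pics/g3.png

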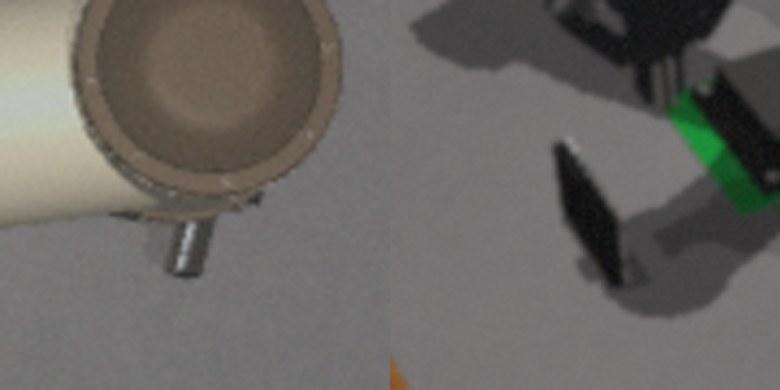

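Call:
drive_tool(targets=[[1, 0, 0, 40, 0], [1, 0, 0, 56, 0], [1, 0, 0, 56, 0], [1, 0, -20, 56, 0], [1, 0, -28, 56, 0], [1, 0, -34, 56, 0], [1, 0, -40, 56, 0], [1, 0, -46, 56, 0], [1, 0, -52, 56, 0], [1, 0, -56, 56, 0], [1, 0, -56, 56, 0]])

```text
clock: 13.8
position: [500.0, -132.2, 42.2]
ee_rot: [0.125, 0.992, -0.0, -0.0]
contact_force: [-0.2, 0.4, 0.2]
gripper_width: 0.1
grasp_force: 0.0
```

Call:
drive_tool(targets=[[1, 0, 0, -40, 0], [1, 0, 0, -90, 0], [1, 0, 100, -120, 0], [1, 0, 120, -120, 0], [1, 0, 140, -120, 0], [1, 0, 160, -120, 0]])

```text
clock: 14.4
position: [541.1, 26.6, 163.5]
ee_rot: [0.123, 0.992, 0.001, 0.002]
contact_force: [0.1, -0.3, 0.6]
gripper_width: 0.3
grasp_force: 0.0
```

```bash
python3 - <<'E'
from h import *
go(500,-130,42,75.7)
t=arm.get_image('top');s=arm.get_image('scene')
u,v=proj('scene',[[500,-160,10]])[0].astype(int);a,b=proj('top',[[500,-160,10]])[0].astype(int)
f=lambda i,x,y,r:cv2.resize(i[y-r:y+r,x-r:x+r],(390,390),interpolation=cv2.INTER_CUBIC)
cv2.imwrite('pics/t4.png',t)
cv2.imwrite('pics/g4.png',np.hstack([f(t,a,b,45),f(s,u,v,55)]));print(u,v,a,b)
E
```

```text
clk 14.4 pos [541.1  26.6 163.5] th 75.9 w 0.3 F [ 0.1 -0.3  0.6] -> shift [   2.  -162.1  121.2] roll 0.2 tilt -1.0
230 227 384 261
```

View pics/g4.png

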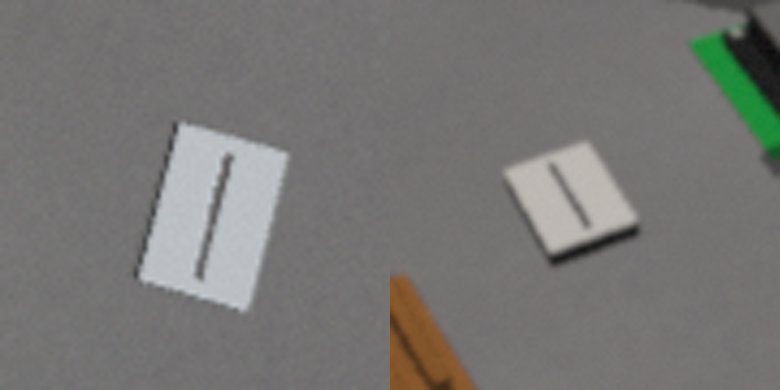

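```bash
python3 - <<'E'
from h import *
t=cv2.imread('pics/t4.png');g=cv2.cvtColor(t,cv2.COLOR_BGR2GRAY)
c=blob(cv2.inRange(g,145,255),(360,230,415,300))
P=unproj('top',cv2.boxPoints(cv2.minAreaRect(c)),12);e=np.diff(P,axis=0)
C=P.mean(0);print(C,np.linalg.norm(e,axis=1).round(1),np.degrees(np.arctan2(e[:,1],e[:,0])).round(1))
Q=unproj('top',np.array([339,216])+np.array([[178,122],[290,153],[250,312],[138,278]])*90/390,12);e=np.diff(Q,axis=0)
print(Q.mean(0),np.linalg.norm(e,axis=1).round(1),np.degrees(np.arctan2(e[:,1],e[:,0])).round(1))
go(C[0],C[1],80,75.6);go(C[0],C[1],20,75.6)
E
```

```text
[ 492.42788557 -168.11743756   12.        ] [84.7 58.4 84.6] [ -14.4 -103.2  165.1]
[ 491.79669905 -168.88246586   12.        ] [59.5 83.6 59.1] [-103.7  165.9   75. ]
clk 14.5 pos [540.5  26.  162.4] th 75.9 w 0.0 F [-0.4 -0.4  0.7] -> shift [  -0.5 -200.    82.3] roll 0.3 tilt -1.0
clk 14.5 pos [540.5  26.  162.4] th 75.9 w 0.0 F [-0.4 -0.4  0.7] -> shift [  -0.5 -200.1  142.3] roll 0.3 tilt -1.0
```

Call:
drive_tool(targets=[[-0.65, 0, -50, 40, 0], [-0.65, 0, -100, 80, 0], [-0.65, 0, -150, 80, 0], [-0.65, 0, -200, 100, 0], [-0.65, 0, -200, 120, 0], [-0.65, 0, -200, 135, 0], [-0.65, 0, -200, 142, 0], [-0.65, 0, -200, 142, 0], [-0.65, 0, -200, 142, 0]])

```text
clock: 15.4
position: [490.9, -170.3, 20.8]
ee_rot: [0.124, 0.992, -0.0, 0.001]
contact_force: [0.4, -0.0, 0.3]
gripper_width: 70.2
grasp_force: 0.0
```

```bash
python3 - <<'E'
from h import *
go(492.1,-168.5,4,75.4)
E
```

```text
clk 15.4 pos [ 490.9 -170.3   20.8] th 75.7 w 70.2 F [ 0.4 -0.   0.3] -> shift [-0.7  2.  16.8] roll 0.3 tilt -1.0
```

Call:
drive_tool(targets=[[-0.65, 0, 1.5, 8, 0], [-0.65, 0, 1.5, 13, 0], [-0.65, 0, 1.5, 16, 0], [-0.53, 0, 1.5, 17, 0], [-0.53, 0, 1.5, 17, 0], [-0.53, 0, 1.5, 17, 0]])

```text
clock: 16.0
position: [490.8, -169.0, 3.3]
ee_rot: [0.124, 0.992, -0.0, 0.0]
contact_force: [0.1, 0.2, -0.2]
gripper_width: 65.1
grasp_force: 0.0
```

Call:
drive_tool(targets=[[-0.53, 0, 0, 1.5, 0], [-0.53, 0, 0, 3, 0], [-0.53, 0, 0, 3, 0]])

```text
clock: 16.3
position: [490.5, -169.1, 0.0]
ee_rot: [0.125, 0.992, -0.0, -0.0]
contact_force: [-0.8, 0.5, -0.1]
gripper_width: 65.0
grasp_force: 0.0
```

Call:
drive_tool(targets=[[-0.53, 0, 0, 1.5, 0], [-0.53, 0, 0, 3, 0], [-0.53, 0, 0, 3, 0]])

```text
clock: 16.6
position: [490.5, -169.0, -3.1]
ee_rot: [0.125, 0.992, -0.0, -0.0]
contact_force: [0.1, 0.8, -0.0]
gripper_width: 65.4
grasp_force: 0.0
```

Call:
drive_tool(targets=[[-0.53, 0, 0, 1, 0], [-0.53, 0, 0, 1, 0]])

```text
clock: 16.8
position: [490.6, -169.0, -3.9]
ee_rot: [0.125, 0.992, 0.0, -0.0]
contact_force: [0.4, -0.1, 0.8]
gripper_width: 65.2
grasp_force: 0.0
```

Call:
drive_tool(targets=[[-0.4, 0, 0, 0, 0], [0, 0, 0, 0, 0], [1, 0, 0, 0, 0], [1, 0, 0, 0, 0], [1, 0, 0, 0, 0]])

```text
clock: 17.3
position: [490.9, -168.9, -3.2]
ee_rot: [0.124, 0.992, 0.0, 0.0]
contact_force: [-1.3, 1.0, 4.5]
gripper_width: 56.7
grasp_force: 64.5
```

Call:
drive_tool(targets=[[1, 0, 0, -5, 0], [1, 0, 0, -30, 0], [1, 0, 0, -70, 0], [1, 0, 0, -90, 0], [1, 0, 0, -90, 0]])

```text
clock: 17.8
position: [492.7, -169.2, 89.2]
ee_rot: [0.124, 0.992, 0.0, 0.003]
contact_force: [1.0, 0.6, -1.6]
gripper_width: 56.2
grasp_force: 64.6
```

```bash
python3 - <<'E'
from h import *
go(500.2+1.6,39.2+.3,86,75.6);go(500.2+1.6,39.2+.3,36,75.6)
E
```

```text
clk 17.8 pos [ 492.7 -169.2   89.2] th 75.7 w 56.2 F [ 1.   0.6 -1.6] -> shift [ 42.7 204.5   3.1] roll 0.1 tilt -1.0
clk 17.8 pos [ 492.7 -169.2   89.2] th 75.7 w 56.2 F [ 1.   0.6 -1.6] -> shift [ 43.  204.5  53.1] roll 0.1 tilt -1.0
```

Call:
drive_tool(targets=[[1, 10, 45, 0, 0], [1, 20, 90, 0, 0], [1, 30, 135, 0, 0], [1, 40, 175, 0, 0], [1, 45.5, 203.8, 0, 0], [1, 45.5, 203.8, 20, 0], [1, 45.5, 203.8, 35, 0], [1, 45.5, 203.8, 45, 0], [1, 45.5, 203.8, 48, 0], [1, 45.5, 203.8, 48, 0]])

```text
clock: 18.8
position: [496.5, 39.2, 37.4]
ee_rot: [0.125, 0.992, -0.0, -0.001]
contact_force: [0.3, -0.2, -2.8]
gripper_width: 56.4
grasp_force: 64.6
```

```bash
python3 - <<'E'
from h import *
go(499,39.5,33.8,75.7)
E
```

```text
clk 18.8 pos [496.5  39.2  37.4] th 75.7 w 56.4 F [ 0.3 -0.2 -2.8] -> shift [-2.4  0.9  3.6] roll -0.0 tilt -1.0
```

Call:
drive_tool(targets=[[1, -2.4, 0.9, 0, 0], [1, -2.4, 0.9, 1.5, 0], [1, -2.4, 0.9, 2.5, 0], [1, -2.4, 0.9, 3.5, 0], [1, -2.4, 0.9, 3.5, 0]])

```text
clock: 19.3
position: [499.4, 39.9, 34.7]
ee_rot: [0.125, 0.992, 0.0, -0.0]
contact_force: [0.6, 1.0, -1.9]
gripper_width: 56.3
grasp_force: 64.6
```

Call:
drive_tool(targets=[[1, 0, 0, 0.6, 0], [1, 0, 0, 1.2, 0], [1, 0, 0, 1.2, 0]])

```text
clock: 19.6
position: [499.5, 40.0, 33.8]
ee_rot: [0.124, 0.992, 0.0, 0.0]
contact_force: [-0.6, 0.2, 2.1]
gripper_width: 56.4
grasp_force: 65.1
```

Call:
drive_tool(targets=[[-0.45, 0, 0, 0, 0], [-0.6, 0, 0, 0, 0], [-1, 0, 0, 0, 0], [-1, 0, 0, 0, 0], [-1, 0, 0, -30, 0], [-1, 0, 0, -80, 0], [-1, 0, 0, -110, 0], [-1, -100, -80, -110, 0], [-1, -110, -100, -110, 0], [-1, -110, -100, -110, 0], [-1, -110, -100, -110, 0], [-1, -110, -100, -110, 0]])

```text
clock: 20.8
position: [581.2, -85.2, 142.7]
ee_rot: [0.126, 0.992, -0.0, -0.001]
contact_force: [-0.7, -0.8, 0.4]
gripper_width: 85.6
grasp_force: 0.0
```

```bash
python3 - <<'E'
from h import *
t=arm.get_image('top');s=arm.get_image('scene');cv2.imwrite('pics/t5.png',t)
f=lambda i,x,y,r:cv2.resize(i[y-r:y+r,x-r:x+r],(390,390),interpolation=cv2.INTER_CUBIC)
u,v=proj('scene',[[500,39,40]])[0].astype(int)
cv2.imwrite('pics/g5.png',np.hstack([f(t,294,260,45),f(s,u,v,55)]))
t0=cv2.imread('pics/top0.png');hsv=cv2.cvtColor(t0,cv2.COLOR_BGR2HSV)
go(662,-54,100,75.7)
E
```

```text
clk 20.9 pos [580.7 -83.7 143.2] th 75.7 w 85.2 F [0.4 0.3 0.5] -> shift [-71.5  48.9  43.1] roll 0.0 tilt -1.0
```

View pics/g5.png

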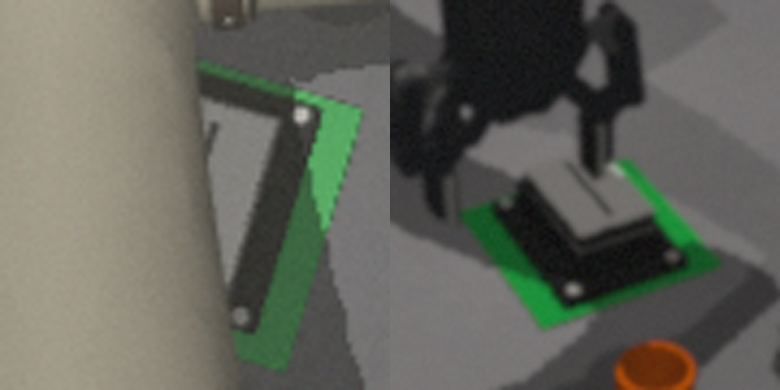

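```bash
cat > cup.py <<'E'
from h import *
from scipy.optimize import minimize
def fit(n,im,xy0,z0,box):
    hsv=cv2.cvtColor(im,cv2.COLOR_BGR2HSV).astype(int)
    m=((hsv[...,1]>110)&((hsv[...,0]<20))).astype(np.uint8); 
    k=np.zeros_like(m);x0,y0,x1,y1=box;k[y0:y1,x0:x1]=m[y0:y1,x0:x1]
    a=np.linspace(0,2*np.pi,60)
    def cost(p):
        ring=lambda z:np.c_[p[0]+24*np.cos(a),p[1]+24*np.sin(a),np.full(60,z)]
        h=cv2.convexHull(proj(n,np.r_[ring(z0),ring(z0+55)]).astype(np.float32))
        r=np.zeros((400*8,640*8),np.uint8)
        cv2.fillConvexPoly(r,((h+.5)*8).astype(np.int32),255)
        r=cv2.resize(r,(640,400),interpolation=cv2.INTER_AREA)/255.
        return np.abs(r-k).sum()
    s=minimize(cost,xy0,method='Nelder-Mead',options=dict(initial_simplex=np.array(xy0)+[[0,0],[6,0],[0,6]],xatol=.2,fatol=.1))
    return s.x.round(1),round(s.fun,1),int(k.sum())
E
python3 - <<'E'
from cup import *
print(fit('top',cv2.imread('pics/top0.png'),[662,-54],0,(320,165,360,210)))
print(fit('scene',cv2.imread('pics/scene0.png'),[662,-54],0,(290,210,340,260)))
E
```

```text
(array([663.6, -54.4]), np.float64(44.7), 433)
(array([661.7, -54.4]), np.float64(59.9), 619)
```

```bash
python3 - <<'E'
from h import *
go(663,-54.4,100,75.7);go(663,-54.4,22,75.7)
E
```

```text
clk 20.9 pos [580.7 -83.7 143.2] th 75.7 w 85.2 F [0.4 0.3 0.5] -> shift [-72.5  48.7  43.1] roll 0.0 tilt -1.0
clk 20.9 pos [580.7 -83.7 143.2] th 75.7 w 85.2 F [0.4 0.3 0.5] -> shift [-72.6  48.8 121.1] roll 0.0 tilt -1.0
```

Call:
drive_tool(targets=[[-1, -40, 25, 0, 0], [-1, -72.5, 48.7, 10, 0], [-1, -72.5, 48.7, 40, 0], [-1, -72.5, 48.7, 40, 0], [-1, -72.5, 48.7, 40, 0]])

```text
clock: 21.4
position: [662.7, -54.0, 103.4]
ee_rot: [0.124, 0.992, -0.0, -0.001]
contact_force: [0.2, 0.3, 0.9]
gripper_width: 85.3
grasp_force: 0.0
```

```bash
python3 - <<'E'
from h import *
go(663,-54.4,22,75.7)
t=arm.get_image('top');cv2.imwrite('pics/t6.png',t)
g=cv2.cvtColor(t,cv2.COLOR_BGR2GRAY);print(g[235:285:8,270:318:6])
E
```

```text
clk 21.4 pos [662.7 -54.  103.4] th 75.8 w 85.3 F [0.2 0.3 0.9] -> shift [-0.6 -0.2 81.4] roll 0.1 tilt -1.0
[[134 121  92  89  44  46  58 129]
 [137 126 107 131 130 132 129 119]
 [139 129 105 118 129 132 133  51]
 [140 131 113  86  79 132 132  52]
 [ 72  68 120  92 132 132  81  53]
 [142 134 115  60 136 134  52  53]
 [146 139 122 101  54  65  49  88]]
```

Call:
drive_tool(targets=[[-1, 0, 0, 35, 0], [-1, 0, 0, 60, 0], [-1, 0, 0, 75, 0], [-1, 0, 0, 81, 0], [-1, 0, 0, 81, 0], [-0.3, 0, 0, 81, 0], [0, 0, 0, 81, 0], [1, 0, 0, 81, 0], [1, 0, 0, 81, 0], [1, 0, 0, 81, 0], [1, 0, 0, 81, 0]])

```text
clock: 22.55
position: [664.9, -54.7, 24.2]
ee_rot: [0.124, 0.992, 0.0, 0.002]
contact_force: [-0.0, 0.1, 6.2]
gripper_width: 46.7
grasp_force: 62.1
```

Call:
drive_tool(targets=[[1, 0, 0, -5, 0], [1, 0, 0, -25, 0], [1, 0, 0, -60, 0], [1, 0, 0, -90, 0], [1, 0, -40, -90, 0], [1, 20, -85, -90, 0], [1, 45, -125, -90, 0], [1, 70, -165, -90, 0], [1, 70, -180, -90, 0], [1, 70, -180, -90, 0], [1, 70, -180, -90, 0]])

```text
clock: 23.65
position: [551.7, -212.0, 112.4]
ee_rot: [0.125, 0.992, 0.0, 0.0]
contact_force: [0.3, -0.2, -0.4]
gripper_width: 46.8
grasp_force: 61.9
```

```bash
python3 - <<'E'
from h import *
t=arm.get_image('top');cv2.imwrite('pics/t7.png',t)
go(500.2,39.2,68+40,75.7)
f=lambda i,x,y,r:cv2.resize(i[y-r:y+r,x-r:x+r],(390,390),interpolation=cv2.INTER_CUBIC)
cv2.imwrite('pics/g7.png',np.hstack([f(t,294,260,45),f(arm.get_image('scene'),250,190,75)]))
E
```

```text
clk 23.7 pos [ 552.  -211.5  112.3] th 75.7 w 47.1 F [ 0.8 -0.2 -1.1] -> shift [112.1 230.1   4.4] roll 0.0 tilt -1.0
```

View pics/g7.png

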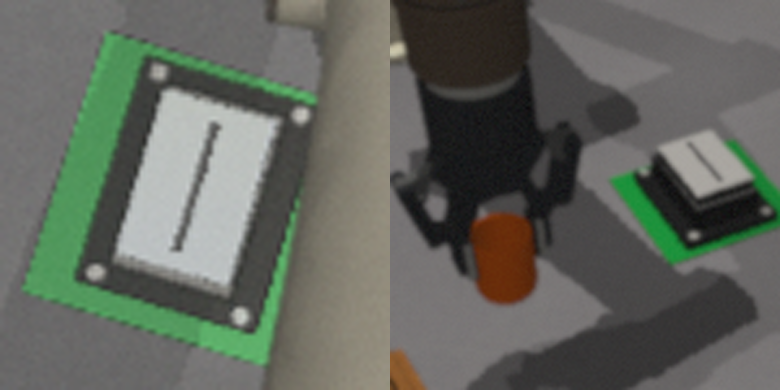

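```bash
python3 - <<'E'
from h import *
t=cv2.imread('pics/t7.png');g=cv2.cvtColor(t,cv2.COLOR_BGR2GRAY)
for th in(165,180):
    c=blob(cv2.inRange(g,th,255),(265,225,318,290))
    P=unproj('top',cv2.boxPoints(cv2.minAreaRect(c)),49);e=np.diff(P,axis=0)
    print(P.mean(0).round(1),np.linalg.norm(e,axis=1).round(1),np.degrees(np.arctan2(e[:,1],e[:,0])).round(1))
P=unproj('top',np.array([249,215])+np.array([[162,88],[281,118],[233,290],[115,258]])*90/390,49)
print(P.mean(0).round(1))
go(500,39,110,75.7)
E
```

```text
[500.7  39.5  49. ] [82.9 57.6 82.8] [ -13.9 -104.6  165.5]
[501.   39.1  49. ] [82.3 55.4 82.2] [ -14.2 -104.9  165.2]
[499.3  37.5  49. ]
clk 23.75 pos [ 552.2 -211.2  112.3] th 75.7 w 47.2 F [ 0.8  1.2 -1.5] -> shift [112.1 229.7   2.3] roll 0.0 tilt -1.0
```

Call:
drive_tool(targets=[[1, 20, 40, 0, 0], [1, 40, 80, 0, 0], [1, 60, 120, 0, 0], [1, 80, 160, 0, 0], [1, 98, 200, 0, 0], [1, 110, 230, 0, 0], [1, 110, 230, 0, 0], [1, 110, 230, 15, 0], [1, 110, 230, 27, 0], [1, 110, 230, 32, 0], [1, 110, 230, 33, 0], [1, 110, 230, 33, 0]])

```text
clock: 24.95
position: [502.0, 38.2, 79.7]
ee_rot: [0.124, 0.992, -0.0, 0.0]
contact_force: [-0.3, 0.3, -1.5]
gripper_width: 47.0
grasp_force: 62.1
```

```bash
python3 - <<'E'
from h import *
go(502,39.2,73.2,75.7)
E
```

```text
clk 24.95 pos [502.   38.2  79.7] th 75.7 w 47.0 F [-0.3  0.3 -1.5] -> shift [0.2 0.9 6.5] roll 0.0 tilt -1.0
```

Call:
drive_tool(targets=[[1, 0, 0.9, 2, 0], [1, 0, 0.9, 4, 0], [1, 0, 0.9, 5, 0], [1, 0, 0.9, 5.6, 0], [1, 0, 0.9, 5.6, 0]])

```text
clock: 25.45
position: [501.8, 38.9, 73.9]
ee_rot: [0.125, 0.992, -0.0, -0.0]
contact_force: [0.8, -0.2, -1.0]
gripper_width: 47.4
grasp_force: 62.1
```

Call:
drive_tool(targets=[[1, 0, 0, 0.6, 0], [1, 0, 0, 0.6, 0]])

```text
clock: 25.65
position: [501.8, 39.0, 73.3]
ee_rot: [0.125, 0.992, -0.0, -0.0]
contact_force: [0.5, -0.2, -1.2]
gripper_width: 46.8
grasp_force: 62.2
```

Call:
drive_tool(targets=[[1, 0, 0, 0.7, 0], [1, 0, 0, 0.7, 0]])

```text
clock: 25.85
position: [501.8, 39.0, 73.2]
ee_rot: [0.124, 0.992, -0.0, 0.0]
contact_force: [-2.4, -0.8, 4.9]
gripper_width: 46.9
grasp_force: 62.7
```

Call:
drive_tool(targets=[[1, 0, 0, 0.7, 0], [1, 0, 0, 0.7, 0]])

```text
clock: 26.05
position: [501.9, 39.0, 73.2]
ee_rot: [0.124, 0.992, -0.0, 0.0]
contact_force: [-4.6, -0.1, 9.5]
gripper_width: 46.8
grasp_force: 63.2
```

Contact felt; back off slightly, release, and retreat straight up.

Call:
drive_tool(targets=[[1, 0, 0, -0.7, 0], [-0.2, 0, 0, -0.7, 0], [-0.5, 0, 0, -0.7, 0], [-1, 0, 0, -0.7, 0], [-1, 0, 0, -0.7, 0], [-1, 0, 0, -0.7, 0], [-1, 0, 0, -25, 0], [-1, 0, 0, -65, 0], [-1, 0, 0, -110, 0], [-1, 0, 0, -120, 0], [-1, 0, 0, -120, 0]])

```text
clock: 27.15
position: [502.9, 39.4, 194.0]
ee_rot: [0.124, 0.992, 0.001, 0.002]
contact_force: [0.2, 0.3, -0.1]
gripper_width: 85.5
grasp_force: 0.0
```

Call:
drive_tool(targets=[[-1, 0, -50, 0, 0], [-1, 0, -100, 0, 0], [-1, 0, -150, 0, 0], [-1, 0, -200, 0, 0], [-1, 0, -250, 0, 0], [-1, 0, -250, 0, 0], [-1, 0, -250, 0, 0], [-1, 0, -250, 0, 0]])

```text
clock: 27.95
position: [439.7, -202.6, 190.7]
ee_rot: [0.124, 0.992, 0.0, -0.001]
contact_force: [-0.1, 0.1, -0.3]
gripper_width: 85.2
grasp_force: 0.0
```

```bash
python3 - <<'E'
from cup import *
t=arm.get_image('top');s=arm.get_image('scene')
print(fit('top',t,[500,39],49,(262,225,326,297)),fit('scene',s,[500,39],49,(260,130,340,215)))
f=lambda i,x,y,r:cv2.resize(i[y-r:y+r,x-r:x+r],(390,390),interpolation=cv2.INTER_CUBIC)
u,v=proj('scene',[[500,39,50]])[0].astype(int)
cv2.imwrite('pics/g8.png',np.hstack([f(t,294,260,45),f(s,u,v,55)]))
g0=cv2.imread('pics/top0.png')
for n,(x,y) in dict(spool=(289,175),shell=(440,152),drv=(175,160)).items(): print(n,np.abs(t[y-20:y+20,x-30:x+30].astype(int)-g0[y-20:y+20,x-30:x+30]).mean().round(1))
E
```

```text
(array([500.,  39.]), np.float64(174.4), 302) (array([497.5,  39.3]), np.float64(64.9), 501)
spool 2.0
shell 2.1
drv 2.1
```

View pics/g8.png

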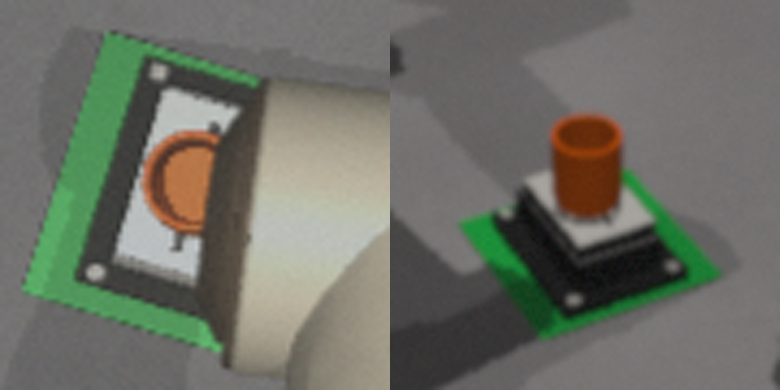

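The picture shows the cup upright and centred on the chrome cover, with the dark line visible on both sides of it. The base is on the mat and the bystanders have not moved.

```bash
python3 -c "
from bench import arm
print(arm.job_done())"
```

```text
the job is handed in; nothing more can be done
None
```

I stacked the base, cover (chrome up) and cup upright on the mat at about 28 s and handed the job in. The last pictures put each within about 5 mm of centre, with the bystanders unmoved; no verdict came back.

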